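Lower the bell kiln's hood and set its vent

TASK

A glass piece is waiting in the small bell kiln, its hood still up on the hydraulic ram. Crack the ball-ended release lever open a little so that the hood sinks slowly on its own (allow it at least four seconds; do not press on it) until it is fully down, then swing the lever back to fully shut. Then slide the vent shutter on top of the hood one click towards the vent hole, to its next stop, where it covers about half of the hole, and let go; leave the things standing around alone.

Things in the scene. Friction and masses are not known exactly. Their poses are not given: they have to be found in the camera images.
- kiln: the fixed kiln base, a sheet-metal box 230 (x) x 260 (y) x 70 mm high with a grey hydraulic pump block (110 x 110 mm, top 90 mm above the bench) beside it at its +y side; origin at the centre of the box's underside on the bench, x towards the back, y from the box towards the pump block, z up. It stands anywhere, turned up to 0.3 rad
- hood (a joint): sinking of the hood, m: 0 = fully raised, 0.070 = fully down on the base. It holds still while the lever is shut and sinks by itself while the lever is open: not at all below about 0.10 rad of lever, roughly 8 mm/s at 0.2, 15 mm/s at 0.3 and 21 mm/s at 0.4 rad (0.5 to 1.3 times that from day to day, so watch it), too fast beyond 0.5 rad. It stays where it is when the lever is shut again. It cannot be raised here
- hood_top (a point): centre of the hood's flat top, a 210 (x) x 250 (y) mm sheet-metal box 100 mm high; axes as the kiln's. 240 mm above the bench when raised, 170 mm when down. A bracket at the hood's +y side joins it to the upright ram, which stands 92 mm behind the lever (towards the kiln's +x)
- valve (a joint): angle of the release lever, rad: 0 = shut (lever leaning 0.35 rad from upright towards the hood), growing as its ball swings away from the hood (towards the kiln's +y, over the top); 0.35 = upright, end stop 1.2. Stiff: stays where it is left, takes 5 to 10 N at the ball. It counts as shut below 0.08
- lever_ball (a point): centre of the black ball, diameter 26 mm, at the end of the lever (a steel rod, diameter 10 mm), 145 mm above the bench when shut; it moves on an arc of radius 95 mm about lever_axis. Free all round from above
- lever_axis (a point): point on the lever's level axis, in the plane of the lever, 55 mm above the bench; the axis runs along the kiln's x
- shutter (a joint): travel of the vent shutter, m, along the kiln's -y (towards the hole): three sprung stops at 0 (hole open), 0.022 (hole half covered) and 0.044 (hole covered). It starts at 0. Let go within about 7 mm of a stop, it draws itself in; leaving a stop takes 2 to 5 N
- shutter_knob (a point): middle of the shutter's upright wooden knob, diameter 20 mm, 36 mm high (this point is 13 mm below its top, 30 mm above the hood's top), on a flat steel plate that slides on the hood. 31 mm to the knob's -x runs a guide strip 8 mm high; 44 mm to its +x a spring housing 20 mm high. The knob goes up and down with the hood
- shutter_port (a point): centre of the round vent hole, diameter 40 mm, in the hood's top, on the knob's -y side; it goes with the hood
- paperweight: amber glass piece, 56 mm across, 53 mm high, standing on the kiln's brick floor under the hood; leave it
- frit_jar: green glass jar, diameter 68 mm, 110 mm high, on the bench; leave it
- wood_block: wooden shaping cup, diameter 84 mm, 50 mm high, with a handle 140 mm long, on the bench; leave it
- jacks: steel tong-like jacks, 250 mm long, lying on the bench; leave them

How it is judged:
By the outcome, as a careful person would: the job done as asked, in the order asked, and still so for the second after the job is handed in, with the robot touching nothing.
It also fails if it takes over 64 s, if anything falls off the work surface, if the arm or the gripper's body presses on something with over 40 N, if the wrist force passes 120 N, or if a joint passes its speed limit or range.

ROBOT

A 7-joint arm with a two-finger parallel gripper is mounted at the origin on the work surface. World frame = base frame: x ahead of the robot, y to its left, z up, the work surface at z = 0. Lengths are in m, angles in degrees, forces in N, time in s.
With the tool pointing down it reaches from about 0.425 to 0.875 m from the base axis. Payload 4.7 kg.
Tool frame: the origin (TCP) lies midway between the tips of the shut fingers; the grasp point (between the pads) lies 19 mm behind it (env.grip_depth is the distance from the TCP to the grasp point, in m); z points along the fingers, y is the line along which they close (so a half turn about z gives the same grasp; the last joint's range is limited). The gripper opens to 87 mm and grips with 3 to 60 N. Pads are 19 mm wide; open, the fingers measure 117 mm over their backs; the gripper's body (75 mm by 190 mm) begins 51 mm behind the grasp point.
Start: joints at [-70.755, 18.392, -4.016, 83.108, 1.295, 78.541, -3.26], TCP at [0.206, 0.617, 0.223] pointing down, gripper open.
Joint ranges: [-163.93, 163.93], [-17.29, 119.83], [-79.2, 71.16], [3.27, 140.29], [-89.18, 269.18], [5.43, 117.66], [-154.24, 154.24]. Speed limits (degrees/s): [147.25, 147.25, 180, 180, 180, 180, 180].

INTERFACE

Orientations are given as [roll, pitch, yaw] about the fixed x, y, z axes, in that order (R = Rz(yaw) Ry(pitch) Rx(roll)).
In Python, from cell import get_obs, optics, env, nets gives the robot as it stands.
- The arm moves only by the shell command python3 -m creep 'ROWS' [FORCE]. ROWS is JSON, a list of rows, each an object of numbers: "wx", "wy", "wz": the turn, a rotation vector about the tool's x, y, z in degrees; "tx", "ty", "tz": the shift along the tool's x, y, z in mm; "gripper": the opening, from -1 (shut) to 1 (fully open). A call has 1 to 5 rows; each row is the pose to reach, as a shift and turn from the pose commanded when the call began, along the tool's axes at that moment; what a row does not reach only later rows make up. A row lasts 1/12 s, in which the tool goes at most 41.7 mm and 7.16 degrees, less where a joint would pass 70% of its speed; a pose out of reach is approached as far as the arm can. A call with a gripper value outside its range is refused whole. The fingers move at their own pace and stop on an object; FORCE is the grip in N (left out, the last holds). Time passes only in rows, so rows that repeat a pose let the fingers close. It gives the time, the measured TCP pose, the force, the opening and the grip force at its end, in the units of the state.
- get_obs(): the state, without advancing time (a new reading comes with each control period).
- optics.read_camera(name): name is "scene" or "top"; returns (picture, depth): 420x560x3 uint8, red, green, blue; 420x560 float32, m along the optical axis (not along the pixel's ray), 0 where there is no reading.
- optics.camera_info(name): a dict with "fovy" (degrees; the focal length in pixels is half the picture's height over the tangent of half this angle, whatever the lens; pixels are square), "cx", "cy" (the principal point, pixels), "R" (3x3) and "t" (3): a world point X has camera coordinates R X + t. Camera axes: x right, y down, z forward; pixel columns grow to the right and rows downward; lengths in m; the calibration is good to about 2 mm. A picture is of the moment at which its call begins. camera_info takes no time and is no camera call.
- env.sign_off(): hands the job in; it is judged then, once.
Trained networks look in the newest picture that a camera, given by its name, has taken for a name from the list of things; names that differ only in an ending like _2 or _b are one class to them, and where a whole thing is asked for, a point or a joint stands for the part that bears it (a point fixed in the world has none). Each returns a list of dicts, best first, with "confidence" (0 to 1); they miss things now and then, are a little off and sometimes report something else, mostly with a low value. They report only what shows in the picture. A call takes as long as a camera call.
- nets.look_for(query, camera): "point" ([x, y, z] in m, in world coordinates, good to about 4 mm: the middle of the surface that is visible of it).
- nets.place_of(query, camera): "point" ([x, y, z] in m, in world coordinates, good to about 4 mm: a listed point, or the origin of a listed thing).
The state is a dict: "time_s": time; "qpos": joint angles; "joint_velocities": joint speeds; "effort": joint torques, N m; "tool_pos": TCP position; "tool_rot": TCP orientation; "force": force on the tool from outside, world axes, zero at the start; "wrist_torque": the same for the moment, N m; "grip_width": finger opening in m; "grasp_force": force on a finger pad.
Only numpy, scipy, OpenCV 4.12 (cv2) and the standard library are available. Lean on these libraries where they do the work, as an engineer would, in place of code of your own. Each camera call takes 0.05 s, during which the arm holds its last target. There are 200 camera calls.

## Working session

There is one attempt and no reset: what is moved stays moved. The work goes in short steps, Python scripts to look and compute and a shell command to move; the robot and the scene stay as the last step left them, time stands still between calls to the robot, and variables do not carry over. Pictures are saved under pics/ and viewed, at most 10 in all, crops included, and the job is handed in when it is done.

```bash
mkdir -p pics; ls
cat > h.py <<'E'
import numpy as np, cv2
from cell import get_obs, optics, env, nets
from scipy.spatial.transform import Rotation as Ro
def save(cam,fn):
    p,d=optics.read_camera(cam); cv2.imwrite('pics/'+fn,p[:,:,::-1]); return p,d
def cloud(cam,d):
    c=optics.camera_info(cam); h,w=d.shape; f=h/2/np.tan(np.radians(c['fovy'])/2)
    v,u=np.mgrid[:h,:w]; X=np.stack([(u-c['cx'])/f*d,(v-c['cy'])/f*d,d],-1)
    return (X-np.array(c['t']))@np.array(c['R'])
def pose():
    o=get_obs(); return np.array(o['tool_pos']),Ro.from_euler('xyz',o['tool_rot'],degrees=True)
def shift(target):
    p,R=pose(); return np.round(R.inv().apply(np.array(target)-p)*1000,1)
E
python3 - <<'E'
from h import *
for c in ['scene','top']:
    save(c,c+'0.png')
    for q in ['kiln','hood_top','lever_ball','lever_axis','shutter_knob','shutter_port','frit_jar','wood_block','jacks']:
        r=nets.place_of(q,c); print(c,q,[(np.round(x['point'],3),round(x['confidence'],2)) for x in r[:2]])
o=get_obs(); print(o['time_s'],o['tool_pos'],o['tool_rot'],o['force'])
E
```

```text
pics
scene kiln [(array([ 0.59 , -0.16 ,  0.001]), 0.87), (array([ 0.57 , -0.219,  0.236]), 0.5)]
scene hood_top [(array([ 0.591, -0.164,  0.243]), 0.71), (array([ 0.455,  0.41 , -0.002]), 0.21)]
scene lever_ball [(array([0.512, 0.047, 0.143]), 0.48)]
scene lever_axis [(array([0.509, 0.076, 0.054]), 0.84), (array([ 0.59 , -0.158, -0.001]), 0.49)]
scene shutter_knob [(array([ 0.554, -0.151,  0.273]), 0.69)]
scene shutter_port [(array([ 0.568, -0.215,  0.24 ]), 0.93)]
scene frit_jar [(array([ 0.571, -0.447, -0.   ]), 0.6)]
scene wood_block [(array([ 0.456,  0.407, -0.003]), 0.88)]
scene jacks [(array([0.654, 0.434, 0.   ]), 0.56)]
top kiln []
top hood_top [(array([ 0.592, -0.159,  0.236]), 0.67)]
top lever_ball [(array([0.517, 0.05 , 0.146]), 0.66)]
top lever_axis [(array([0.509, 0.082, 0.053]), 0.75), (array([ 0.454,  0.409, -0.003]), 0.48)]
top shutter_knob [(array([ 0.56, -0.15,  0.27]), 0.81)]
top shutter_port [(array([ 0.57 , -0.212,  0.238]), 0.87), (array([0.66 , 0.431, 0.003]), 0.3)]
top frit_jar [(array([ 0.572, -0.452, -0.002]), 0.89)]
top wood_block [(array([ 0.454,  0.412, -0.002]), 0.94)]
top jacks [(array([0.658, 0.434, 0.002]), 0.61)]
1.0 [0.20562866 0.61663743 0.22260418] [1.79994207e+02 2.84727852e-03 1.61561833e+02] [-0.38533894  0.3085538   0.08224692]
```

View pics/scene0.png

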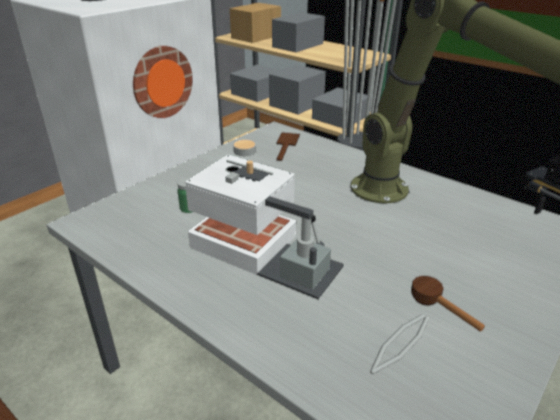

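View pics/top0.png

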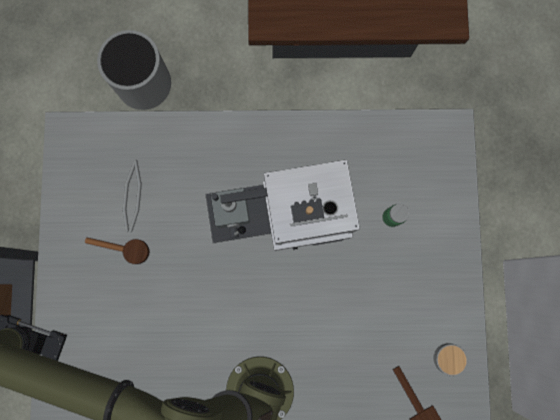

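Run:
```python
from h import *
p,d=optics.read_camera('top'); X=cloud('top',d); 
z=X[...,2]
m=(abs(z-.24)<.006)&(d>0)&(X[...,0]>.4)&(X[...,0]<.8)&(X[...,1]<0.0)&(X[...,1]>-.35)
r=cv2.minAreaRect((X[m][:,:2]*1000).astype(np.float32)); print('hood',r)
# dark ball
m=(abs(z-.148)<.014)&(d>0)&(abs(X[...,0]-.515)<.05)&(abs(X[...,1]-.05)<.06)
P=X[m]; print('ball',len(P),P.min(0),P.max(0),P.mean(0)); 
m=(abs(z-.283)<.006)&(d>0)&(abs(X[...,0]-.557)<.04)&(abs(X[...,1]+.15)<.05)
P=X[m]; print('knob',len(P),P.min(0),P.max(0),P.mean(0))
```

```text
hood ((584.8928833007812, -146.27313232421875), (211.2765350341797, 280.84466552734375), 8.866365432739258)
ball 54 [0.49876038 0.03820146 0.14353987] [0.52421827 0.0602023  0.16141485] [0.51074606 0.04934044 0.15320106]
knob 36 [ 0.54614327 -0.15997193  0.27709472] [ 0.56361047 -0.14255508  0.28764752] [ 0.55480096 -0.15168667  0.28247007]
```

Run:
```python
from h import *
print(shift([.509,.069,.26]))
```

```text
[-461.  -423.6  -37.4]
```

```bash
python3 -m creep '[{"tx":-29,"ty":-27,"tz":-8,"wz":-6},{"tx":-58,"ty":-54,"tz":-16,"wz":-12},{"tx":-87,"ty":-80,"tz":-24,"wz":-18},{"tx":-116,"ty":-107,"tz":-30,"wz":-24},{"tx":-145,"ty":-133,"tz":-37,"wz":-28}]'; python3 -c "
from h import *
print(shift([.509,.069,.26]))"
```

```text
[-461.  -423.6  -37.4]validation failed for argument at $[0]...
```

```bash
python3 -m creep '[{"wx":0,"wy":0,"wz":-6,"tx":-29,"ty":-27,"tz":-8,"gripper":1},{"wx":0,"wy":0,"wz":-12,"tx":-58,"ty":-54,"tz":-16,"gripper":1},{"wx":0,"wy":0,"wz":-18,"tx":-87,"ty":-80,"tz":-24,"gripper":1},{"wx":0,"wy":0,"wz":-24,"tx":-116,"ty":-107,"tz":-30,"gripper":1},{"wx":0,"wy":0,"wz":-28,"tx":-145,"ty":-133,"tz":-37,"gripper":1}]'; python3 -c "
from h import *
print(shift([.509,.069,.26]))"
```

```text
time_s: 1.47
tool_pos: [0.3017, 0.4428, 0.26]
tool_rot: [180.0, 0.0, -170.1]
force: [0.4, 1.6, 1.3]
grip_width: 0.0868
grasp_force: 0.0
[-1.402e+02 -4.038e+02 -1.000e-01]
```

```bash
python3 -m creep '[{"wx":0,"wy":0,"wz":0,"tx":-13,"ty":-38,"tz":0,"gripper":1},{"wx":0,"wy":0,"wz":0,"tx":-26,"ty":-76,"tz":0,"gripper":1},{"wx":0,"wy":0,"wz":0,"tx":-39,"ty":-114,"tz":0,"gripper":1},{"wx":0,"wy":0,"wz":0,"tx":-52,"ty":-152,"tz":0,"gripper":1},{"wx":0,"wy":0,"wz":0,"tx":-65,"ty":-190,"tz":0,"gripper":1}]';python3 -m creep '[{"wx":0,"wy":0,"wz":0,"tx":-13,"ty":-38,"tz":0,"gripper":1},{"wx":0,"wy":0,"wz":0,"tx":-26,"ty":-76,"tz":0,"gripper":1},{"wx":0,"wy":0,"wz":0,"tx":-39,"ty":-114,"tz":0,"gripper":1},{"wx":0,"wy":0,"wz":0,"tx":-52,"ty":-152,"tz":0,"gripper":1},{"wx":0,"wy":0,"wz":0,"tx":-65,"ty":-190,"tz":0,"gripper":1}]'; python3 -c "
from h import *
print(shift([.509,.069,.26])); print(get_obs()['qpos'])"
```

```text
time_s: 1.88
tool_pos: [0.3974, 0.2662, 0.26]
tool_rot: [180.0, 0.1, -170.4]
force: [0.5, 0.5, 0.7]
grip_width: 0.0872
grasp_force: 0.0
time_s: 2.3
tool_pos: [0.493, 0.0896, 0.26]
tool_rot: [180.0, 0.1, -170.4]
force: [0.9, 0.6, -1.1]
grip_width: 0.0868
grasp_force: 0.0
[-12.3 -23.    0. ]
[-35.89881003  -1.53029914  22.28577224 101.32492536   0.55942606
  80.01996895  85.85049273]
```

```bash
python3 -m creep '[{"wx":0,"wy":0,"wz":0,"tx":-12,"ty":-23,"tz":0,"gripper":1},{"wx":0,"wy":0,"wz":0,"tx":-12,"ty":-23,"tz":30,"gripper":1},{"wx":0,"wy":0,"wz":0,"tx":-12,"ty":-23,"tz":55,"gripper":1},{"wx":0,"wy":0,"wz":0,"tx":-12,"ty":-23,"tz":75,"gripper":1},{"wx":0,"wy":0,"wz":0,"tx":-12,"ty":-23,"tz":80,"gripper":1}]'; python3 -c "
from h import *
p,d=save('scene','s1.png'); p2,_=save('top','t1.png')
a=p[150:310,170:370]; b=p2[130:290,190:390]
cv2.imwrite('pics/c1.png',cv2.resize(np.vstack([a,b])[:,:,::-1],None,fx=1.8,fy=1.8,interpolation=2))
for c in ['scene','top']: print([(np.round(x['point'],3),x['confidence']) for x in nets.place_of('lever_ball',c)])"
```

```text
time_s: 2.72
tool_pos: [0.5059, 0.0702, 0.1763]
tool_rot: [-180.0, -0.3, -170.5]
force: [-1.0, 0.1, -0.9]
grip_width: 0.0867
grasp_force: 0.0
[(array([0.515, 0.05 , 0.138]), 0.49)]
[]
```

View pics/c1.png

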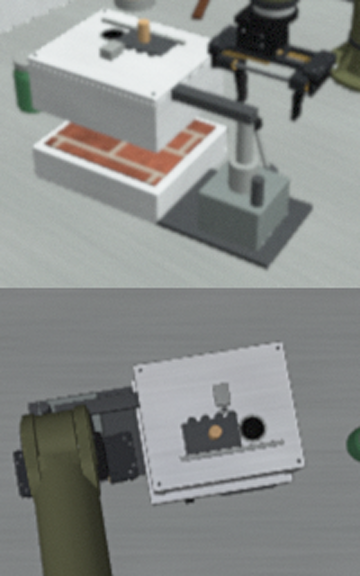

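```bash
python3 -m creep '[{"wx":0,"wy":0,"wz":0,"tx":-3,"ty":-1,"tz":15,"gripper":1},{"wx":0,"wy":0,"wz":0,"tx":-3,"ty":-1,"tz":30,"gripper":1},{"wx":0,"wy":0,"wz":0,"tx":-3,"ty":-1,"tz":43,"gripper":1},{"wx":0,"wy":0,"wz":0,"tx":-3,"ty":-1,"tz":51,"gripper":1},{"wx":0,"wy":0,"wz":0,"tx":-3,"ty":-1,"tz":51,"gripper":1}]'
```

```text
time_s: 3.33
tool_pos: [0.5109, 0.0705, 0.1282]
tool_rot: [-180.0, -0.0, -170.4]
force: [-0.8, -0.0, -0.1]
grip_width: 0.0867
grasp_force: 0.0
```

```bash
python3 -m creep '[{"wx":0,"wy":0,"wz":0,"tx":0,"ty":5,"tz":0,"gripper":1},{"wx":0,"wy":0,"wz":0,"tx":0,"ty":10,"tz":0,"gripper":1},{"wx":0,"wy":0,"wz":0,"tx":0,"ty":15,"tz":0,"gripper":1},{"wx":0,"wy":0,"wz":0,"tx":0,"ty":20,"tz":-1,"gripper":1},{"wx":0,"wy":0,"wz":0,"tx":0,"ty":24,"tz":-2,"gripper":1}]'
cat >> h.py <<'E'
def hood():
    p,d=optics.read_camera('top'); X=cloud('top',d)
    m=(abs(X[...,0]-.62)<.05)&(abs(X[...,1]+.19)<.05)&(d>0)   # part of top surface
    return round(float(np.median(X[m][:,2])),4), get_obs()['time_s']
E
python3 -c "
from h import *
print(hood())"
```

```text
time_s: 3.75
tool_pos: [0.5092, 0.0895, 0.1327]
tool_rot: [-179.6, 0.2, -170.6]
force: [0.7, -11.2, 7.7]
grip_width: 0.0872
grasp_force: 5.6
(0.241, 3.8)
```

```bash
python3 -m creep '[{"wx":0,"wy":0,"wz":0,"tx":0,"ty":3,"tz":-1,"gripper":1},{"wx":0,"wy":0,"wz":0,"tx":0,"ty":6,"tz":-1,"gripper":1},{"wx":0,"wy":0,"wz":0,"tx":0,"ty":6,"tz":-1,"gripper":1}]'
python3 -c "
from h import *
print(hood())"
```

```text
time_s: 4.05
tool_pos: [0.5086, 0.0962, 0.1342]
tool_rot: [-179.7, 0.2, -170.5]
force: [0.0, -8.4, 6.9]
grip_width: 0.0868
grasp_force: 4.5
(0.2393, 4.1)
```

```bash
python3 -m creep '[{"wx":0,"wy":0,"wz":0,"tx":0,"ty":2,"tz":0,"gripper":1},{"wx":0,"wy":0,"wz":0,"tx":0,"ty":2,"tz":0,"gripper":1},{"wx":0,"wy":0,"wz":0,"tx":0,"ty":2,"tz":0,"gripper":1},{"wx":0,"wy":0,"wz":0,"tx":0,"ty":2,"tz":0,"gripper":1},{"wx":0,"wy":0,"wz":0,"tx":0,"ty":2,"tz":0,"gripper":1}]' | head -2
python3 -c "
from h import *
print(hood())"; for i in 1 2; do python3 -m creep '[{"wx":0,"wy":0,"wz":0,"tx":0,"ty":0,"tz":0,"gripper":1},{"wx":0,"wy":0,"wz":0,"tx":0,"ty":0,"tz":0,"gripper":1},{"wx":0,"wy":0,"wz":0,"tx":0,"ty":0,"tz":0,"gripper":1},{"wx":0,"wy":0,"wz":0,"tx":0,"ty":0,"tz":0,"gripper":1},{"wx":0,"wy":0,"wz":0,"tx":0,"ty":0,"tz":0,"gripper":1}]' | head -2
python3 -c "
from h import *
print(hood())"; done
```

```text
time_s: 4.52
tool_pos: [0.5085, 0.0981, 0.1343]
(0.234, 4.5667)
time_s: 4.98
tool_pos: [0.5085, 0.0982, 0.1343]
(0.2282, 5.0333)
time_s: 5.45
tool_pos: [0.5085, 0.0986, 0.1342]
(0.2226, 5.5)
```

```bash
for i in 1 2 3 4 5 6 7 8 9 10 11; do python3 -m creep '[{"wx":0,"wy":0,"wz":0,"tx":0,"ty":0,"tz":0,"gripper":1},{"wx":0,"wy":0,"wz":0,"tx":0,"ty":0,"tz":0,"gripper":1},{"wx":0,"wy":0,"wz":0,"tx":0,"ty":0,"tz":0,"gripper":1},{"wx":0,"wy":0,"wz":0,"tx":0,"ty":0,"tz":0,"gripper":1},{"wx":0,"wy":0,"wz":0,"tx":0,"ty":0,"tz":0,"gripper":1}]' >/dev/null; done
python3 -c "
from h import *
print(hood(),pose()[0],get_obs()['force'])"
```

```text
(0.1709, 10.1333) [0.50577945 0.10200451 0.13152283] [ 0.07692783 -1.31781885  0.55761723]
```

```bash
python3 -m creep '[{"wx":0,"wy":0,"wz":0,"tx":-2,"ty":-9,"tz":0,"gripper":1},{"wx":0,"wy":0,"wz":0,"tx":-2,"ty":-18,"tz":0,"gripper":1},{"wx":0,"wy":0,"wz":0,"tx":-2,"ty":-25,"tz":0,"gripper":0.5},{"wx":0,"wy":0,"wz":0,"tx":-2,"ty":-25,"tz":0,"gripper":0},{"wx":0,"wy":0,"wz":0,"tx":-2,"ty":-25,"tz":0,"gripper":0}]'
python3 -c "
from h import *
print(hood())"; python3 -m creep '[{"wx":0,"wy":0,"wz":0,"tx":0,"ty":-6,"tz":0,"gripper":0},{"wx":0,"wy":0,"wz":0,"tx":0,"ty":-12,"tz":1,"gripper":0},{"wx":0,"wy":0,"wz":0,"tx":0,"ty":-17,"tz":2,"gripper":0},{"wx":0,"wy":0,"wz":0,"tx":0,"ty":-21,"tz":3,"gripper":0},{"wx":0,"wy":0,"wz":0,"tx":0,"ty":-25,"tz":4,"gripper":0}]'
python3 -c "
from h import *
print(hood())"
```

```text
time_s: 10.55
tool_pos: [0.512, 0.0767, 0.1315]
tool_rot: [180.0, -0.0, -170.5]
force: [0.6, 0.2, 0.4]
grip_width: 0.0741
grasp_force: 0.0
(0.1712, 10.6)
time_s: 11.02
tool_pos: [0.516, 0.0562, 0.1284]
tool_rot: [179.7, 0.0, -170.4]
force: [-2.7, 8.3, 6.4]
grip_width: 0.045
grasp_force: 4.1
(0.1712, 11.0667)
```

```bash
python3 -m creep '[{"wx":0,"wy":0,"wz":0,"tx":0,"ty":-3,"tz":1,"gripper":0},{"wx":0,"wy":0,"wz":0,"tx":0,"ty":-6,"tz":2,"gripper":0},{"wx":0,"wy":0,"wz":0,"tx":0,"ty":-9,"tz":2,"gripper":0},{"wx":0,"wy":0,"wz":0,"tx":0,"ty":-12,"tz":2,"gripper":0},{"wx":0,"wy":0,"wz":0,"tx":0,"ty":-12,"tz":2,"gripper":0}]';  python3 -m creep '[{"wx":0,"wy":0,"wz":0,"tx":0,"ty":-2,"tz":0,"gripper":0},{"wx":0,"wy":0,"wz":0,"tx":0,"ty":-2,"tz":0,"gripper":0},{"wx":0,"wy":0,"wz":0,"tx":0,"ty":-2,"tz":0,"gripper":0}]'
```

```text
time_s: 11.48
tool_pos: [0.5183, 0.0442, 0.1258]
tool_rot: [179.7, 0.1, -170.4]
force: [1.0, 6.3, 1.1]
grip_width: 0.0438
grasp_force: 3.3
time_s: 11.73
tool_pos: [0.5186, 0.0426, 0.1256]
tool_rot: [179.7, 0.1, -170.3]
force: [-0.1, 7.0, -0.3]
grip_width: 0.044
grasp_force: 3.7
```

```bash
python3 -m creep '[{"wx":0,"wy":0,"wz":0,"tx":0,"ty":-2,"tz":0,"gripper":0},{"wx":0,"wy":0,"wz":0,"tx":0,"ty":-3,"tz":0,"gripper":0},{"wx":0,"wy":0,"wz":0,"tx":0,"ty":-3,"tz":0,"gripper":0}]';  python3 -m creep '[{"wx":0,"wy":0,"wz":0,"tx":0,"ty":-2,"tz":0,"gripper":0},{"wx":0,"wy":0,"wz":0,"tx":0,"ty":-3,"tz":0,"gripper":0},{"wx":0,"wy":0,"wz":0,"tx":0,"ty":-3,"tz":0,"gripper":0}]'
```

```text
time_s: 11.98
tool_pos: [0.5189, 0.0401, 0.1252]
tool_rot: [179.7, 0.1, -170.3]
force: [1.4, 8.2, -2.0]
grip_width: 0.0435
grasp_force: 4.0
time_s: 12.23
tool_pos: [0.5191, 0.0392, 0.125]
tool_rot: [179.6, 0.0, -170.2]
force: [0.7, 12.4, -3.3]
grip_width: 0.0438
grasp_force: 6.0
```

```bash
python3 -m creep '[{"wx":0,"wy":0,"wz":0,"tx":0,"ty":-2,"tz":0,"gripper":0},{"wx":0,"wy":0,"wz":0,"tx":0,"ty":-4,"tz":0,"gripper":0},{"wx":0,"wy":0,"wz":0,"tx":0,"ty":-4,"tz":0,"gripper":0}]'
```

```text
time_s: 12.48
tool_pos: [0.5192, 0.0391, 0.1249]
tool_rot: [179.3, 0.0, -170.1]
force: [0.0, 19.2, -3.3]
grip_width: 0.0438
grasp_force: 9.5
```

```bash
python3 -m creep '[{"wx":0,"wy":0,"wz":0,"tx":0,"ty":8,"tz":0,"gripper":0},{"wx":0,"wy":0,"wz":0,"tx":0,"ty":14,"tz":0,"gripper":0.1},{"wx":0,"wy":0,"wz":0,"tx":0,"ty":14,"tz":-20,"gripper":0.1},{"wx":0,"wy":0,"wz":0,"tx":0,"ty":14,"tz":-55,"gripper":0.1},{"wx":0,"wy":0,"wz":0,"tx":0,"ty":14,"tz":-95,"gripper":0.1}]'; python3 -m creep '[{"wx":0,"wy":0,"wz":0,"tx":0,"ty":0,"tz":-40,"gripper":0},{"wx":0,"wy":0,"wz":0,"tx":0,"ty":0,"tz":-65,"gripper":0},{"wx":0,"wy":0,"wz":0,"tx":0,"ty":0,"tz":-65,"gripper":0}]'
python3 - <<'E'
from h import *
p,d=optics.read_camera('top'); X=cloud('top',d)
m=(abs(X[...,2]-.212)<.006)&(d>0)&(abs(X[...,0]-.557)<.04)&(abs(X[...,1]+.15)<.05)
P=X[m]; print('knob',len(P),P.min(0),P.max(0),P.mean(0))
for c in ['scene','top']:
  if c=='scene': save(c,'s2.png')
  for q in ['shutter_knob','lever_ball','shutter_port']: print(c,q,[(np.round(x['point'],3),round(x['confidence'],2)) for x in nets.place_of(q,c)[:1]])
m=(abs(X[...,2]-.17)<.006)&(d>0)&(X[...,0]>.4)&(X[...,0]<.8)&(X[...,1]<0.0)&(X[...,1]>-.35)
print(cv2.minAreaRect((X[m][:,:2]*1000).astype(np.float32)))
m=(abs(X[...,2]-.148)<.014)&(d>0)&(abs(X[...,0]-.515)<.05)&(abs(X[...,1]-.05)<.06)
P=X[m]; print('ball',len(P))
print(shift([.556,-.151,.25]))
E
```

```text
time_s: 12.9
tool_pos: [0.5162, 0.0418, 0.2197]
tool_rot: [-179.9, -0.3, -170.5]
force: [0.4, 0.7, 0.3]
grip_width: 0.0476
grasp_force: 0.0
time_s: 13.15
tool_pos: [0.5209, 0.0421, 0.292]
tool_rot: [180.0, 0.6, -170.5]
force: [0.5, -0.8, -0.7]
grip_width: 0.0437
grasp_force: 0.0
knob 31 [ 0.54598843 -0.1597446   0.20672389] [ 0.56457936 -0.14426014  0.21732509] [ 0.55601897 -0.15192365  0.21109976]
scene shutter_knob [(array([ 0.553, -0.15 ,  0.198]), 0.56)]
scene lever_ball [(array([0.513, 0.046, 0.139]), 0.66)]
scene shutter_port [(array([ 0.567, -0.216,  0.168]), 0.69)]
top shutter_knob [(array([ 0.561, -0.149,  0.199]), 0.74)]
top lever_ball []
top shutter_port [(array([ 0.57 , -0.214,  0.168]), 0.82)]
((584.5462036132812, -147.09585571289062), (212.18894958496094, 278.7110595703125), 8.749870300292969)
ball 0
[  -6.2 -197.6   34.2]
```

```bash
python3 -m creep '[{"wx":0,"wy":0,"wz":0,"tx":-2,"ty":-40,"tz":0,"gripper":0.2},{"wx":0,"wy":0,"wz":0,"tx":-4,"ty":-80,"tz":0,"gripper":0.2},{"wx":0,"wy":0,"wz":0,"tx":-6,"ty":-120,"tz":0,"gripper":0.2},{"wx":0,"wy":0,"wz":0,"tx":-6,"ty":-160,"tz":0,"gripper":0.2},{"wx":0,"wy":0,"wz":0,"tx":-6,"ty":-197,"tz":10,"gripper":0.2}]'; python3 -m creep '[{"wx":0,"wy":0,"wz":0,"tx":0,"ty":0,"tz":25,"gripper":0.2},{"wx":0,"wy":0,"wz":0,"tx":0,"ty":0,"tz":30,"gripper":0.2},{"wx":0,"wy":0,"wz":0,"tx":0,"ty":0,"tz":30,"gripper":0.2}]';  python3 -c "
from h import *
p,d=save('scene','s3.png'); cv2.imwrite('pics/c3.png',cv2.resize(p[130:290,170:370][:,:,::-1],None,fx=3,fy=3,interpolation=2))
print(shift([.556,-.151,.187]))"
```

```text
time_s: 13.97
tool_pos: [0.5573, -0.1529, 0.2767]
tool_rot: [-179.9, 0.1, -170.5]
force: [1.0, 0.1, 0.8]
grip_width: 0.0521
grasp_force: 0.0
time_s: 14.22
tool_pos: [0.555, -0.1496, 0.243]
tool_rot: [179.9, -0.3, -170.5]
force: [-0.3, 0.0, 0.2]
grip_width: 0.0524
grasp_force: 0.0
[ 0.3 -2.1 57.6]
```

View pics/c3.png

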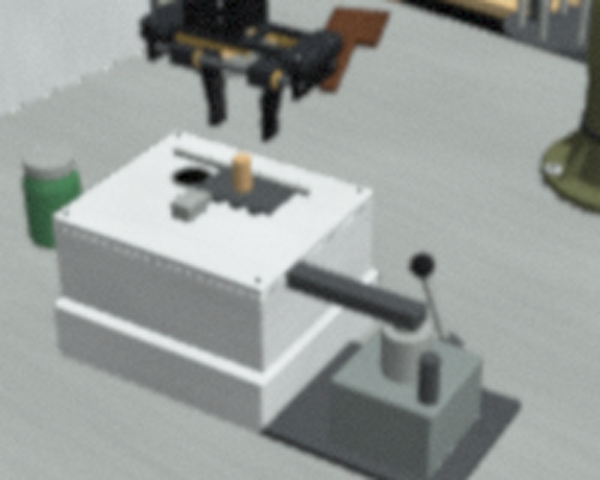

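The hood is fully down and the lever ball at (422,264) leans back towards the hood, so it is shut. The fingers at (215,110) and (270,125) straddle the knob at (242,172).

```bash
python3 -m creep '[{"wx":0,"wy":0,"wz":0,"tx":0,"ty":-2,"tz":18,"gripper":0.2},{"wx":0,"wy":0,"wz":0,"tx":0,"ty":-2,"tz":36,"gripper":0.2},{"wx":0,"wy":0,"wz":0,"tx":0,"ty":-2,"tz":50,"gripper":0.2},{"wx":0,"wy":0,"wz":0,"tx":0,"ty":-2,"tz":57,"gripper":0.2},{"wx":0,"wy":0,"wz":0,"tx":0,"ty":-2,"tz":57,"gripper":0.2}]' 10; python3 -m creep '[{"wx":0,"wy":0,"wz":0,"tx":0,"ty":0,"tz":0,"gripper":-0.3},{"wx":0,"wy":0,"wz":0,"tx":0,"ty":0,"tz":0,"gripper":-0.5},{"wx":0,"wy":0,"wz":0,"tx":0,"ty":0,"tz":0,"gripper":-1},{"wx":0,"wy":0,"wz":0,"tx":0,"ty":0,"tz":0,"gripper":-1},{"wx":0,"wy":0,"wz":0,"tx":0,"ty":0,"tz":0,"gripper":-1}]' 10
```

```text
time_s: 14.68
tool_pos: [0.5566, -0.1505, 0.1879]
tool_rot: [179.9, -0.1, -170.3]
force: [-0.8, 0.5, -0.1]
grip_width: 0.0524
grasp_force: 0.0
time_s: 15.1
tool_pos: [0.5572, -0.1522, 0.1892]
tool_rot: [-180.0, 0.1, -170.4]
force: [-0.7, -1.1, 0.0]
grip_width: 0.0268
grasp_force: 0.0
```

```bash
python3 -m creep '[{"wx":0,"wy":0,"wz":0,"tx":0,"ty":0,"tz":0,"gripper":-1},{"wx":0,"wy":0,"wz":0,"tx":0,"ty":0,"tz":0,"gripper":-1},{"wx":0,"wy":0,"wz":0,"tx":0,"ty":0,"tz":0,"gripper":-1},{"wx":0,"wy":0,"wz":0,"tx":0,"ty":0,"tz":0,"gripper":-1},{"wx":0,"wy":0,"wz":0,"tx":0,"ty":0,"tz":0,"gripper":-1}]' 10
```

```text
time_s: 15.52
tool_pos: [0.5569, -0.1515, 0.1889]
tool_rot: [179.9, 0.0, -170.4]
force: [-1.6, 3.5, 4.2]
grip_width: 0.0194
grasp_force: 10.0
```

```bash
python3 -m creep '[{"wx":0,"wy":0,"wz":0,"tx":0,"ty":-5,"tz":0,"gripper":-1},{"wx":0,"wy":0,"wz":0,"tx":0,"ty":-10,"tz":0,"gripper":-1},{"wx":0,"wy":0,"wz":0,"tx":0,"ty":-15,"tz":0,"gripper":-1},{"wx":0,"wy":0,"wz":0,"tx":0,"ty":-19,"tz":0,"gripper":-1},{"wx":0,"wy":0,"wz":0,"tx":0,"ty":-22,"tz":0,"gripper":-1}]' 10;python3 -m creep '[{"wx":0,"wy":0,"wz":0,"tx":0,"ty":0,"tz":0,"gripper":-1},{"wx":0,"wy":0,"wz":0,"tx":0,"ty":0,"tz":0,"gripper":-1},{"wx":0,"wy":0,"wz":0,"tx":0,"ty":0,"tz":0,"gripper":-1}]' 10
```

```text
time_s: 15.93
tool_pos: [0.5604, -0.174, 0.1889]
tool_rot: [179.9, 0.0, -170.5]
force: [-3.5, 4.7, 7.9]
grip_width: 0.0195
grasp_force: 10.0
time_s: 16.18
tool_pos: [0.5604, -0.1736, 0.1889]
tool_rot: [179.9, -0.0, -170.4]
force: [-2.6, 2.9, 5.9]
grip_width: 0.0194
grasp_force: 10.0
```

Moved 22 mm; release, rise and check.

```bash
python3 -m creep '[{"wx":0,"wy":0,"wz":0,"tx":0,"ty":0,"tz":0,"gripper":0.2},{"wx":0,"wy":0,"wz":0,"tx":0,"ty":0,"tz":0,"gripper":0.2},{"wx":0,"wy":0,"wz":0,"tx":0,"ty":0,"tz":0,"gripper":0.2},{"wx":0,"wy":0,"wz":0,"tx":0,"ty":0,"tz":0,"gripper":0.2},{"wx":0,"wy":0,"wz":0,"tx":0,"ty":0,"tz":0,"gripper":0.2}]'; python3 -m creep '[{"wx":0,"wy":0,"wz":0,"tx":0,"ty":0,"tz":-20,"gripper":0.2},{"wx":0,"wy":0,"wz":0,"tx":0,"ty":0,"tz":-60,"gripper":0.2},{"wx":0,"wy":0,"wz":0,"tx":0,"ty":0,"tz":-100,"gripper":0.2},{"wx":0,"wy":0,"wz":0,"tx":0,"ty":40,"tz":-100,"gripper":0.2},{"wx":0,"wy":0,"wz":0,"tx":0,"ty":80,"tz":-100,"gripper":0.2}]'; python3 -m creep '[{"wx":0,"wy":0,"wz":0,"tx":40,"ty":20,"tz":0,"gripper":0.2},{"wx":0,"wy":0,"wz":0,"tx":60,"ty":40,"tz":0,"gripper":0.2},{"wx":0,"wy":0,"wz":0,"tx":60,"ty":80,"tz":0,"gripper":0.2},{"wx":0,"wy":0,"wz":0,"tx":60,"ty":100,"tz":0,"gripper":0.2},{"wx":0,"wy":0,"wz":0,"tx":60,"ty":100,"tz":0,"gripper":0.2}]'
python3 - <<'E'
from h import *
p,d=optics.read_camera('top'); X=cloud('top',d)
m=(abs(X[...,2]-.212)<.006)&(d>0)&(abs(X[...,0]-.557)<.04)&(abs(X[...,1]+.16)<.06)
P=X[m]; print('knob',len(P),P.mean(0),hood())
q,_=save('scene','s4.png')
a=cv2.resize(q[130:290,170:370],(500,400)); b=cv2.resize(p[150:260,200:370],(618,400)) 
cv2.imwrite('pics/c4.png',cv2.resize(np.hstack([a,b])[:,:,::-1],(795,284)))
print([(np.round(x['point'],3),round(x['confidence'],2)) for x in nets.place_of('lever_ball','scene')[:1]])
E
```

```text
time_s: 16.6
tool_pos: [0.5603, -0.1742, 0.1882]
tool_rot: [-180.0, -0.0, -170.5]
force: [-0.4, -0.3, -0.9]
grip_width: 0.045
grasp_force: 0.0
time_s: 17.02
tool_pos: [0.5483, -0.098, 0.2916]
tool_rot: [-179.8, 0.3, -170.9]
force: [0.8, 1.5, -0.7]
grip_width: 0.0521
grasp_force: 0.0
time_s: 17.43
tool_pos: [0.4705, -0.0008, 0.2886]
tool_rot: [179.9, 0.0, -170.0]
force: [0.4, -0.6, -0.8]
grip_width: 0.0522
grasp_force: 0.0
knob 34 [ 0.55859884 -0.17323921  0.21213434] (0.1716, 17.5333)
[(array([0.513, 0.046, 0.143]), 0.49)]
```

View pics/c4.png

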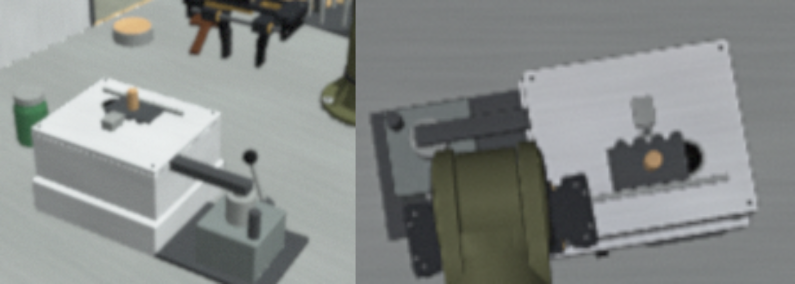

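The shutter covers about half of the hole at (690,157) in the right half. On the left, the lever ball at (250,157) leans towards the hood, the hood is down and the gripper is clear of everything.

```bash
python3 -c "
from h import *
print(env.sign_off())"
```

```text
the job is handed in; nothing more can be done
None
```

The job is handed in: the hood sank on its own over about six seconds and is fully down, the lever is back against its shut stop, the shutter sits at its half-covered stop, and nothing else was touched.

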